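# Open the press-and-turn etchant jar

## Task

Open the etchant jar in the bolted holder: press its safety cap down against the spring to its firm bottom, turn it anticlockwise while it is held down until it is free, and lift it off, all gently, without forcing it. Then set the cap down, not dropped, mouth down and lying flat wholly inside the white dish, let go of it, and leave the dish and the other things on the bench where they are.

Things in the scene. Friction and masses are not known exactly. Their poses are not given: they have to be found in the camera images.
- jar: White plastic etchant jar, 76 mm across, upright in a grey holder on a round steel foot 110 mm across, bolted down (cannot move). Origin: centre of the foot's underside on the bench; z up the jar's axis. The shoulder ends 84 mm up; above it a smooth collar 45 mm across runs up into the cap and slips inside it as the cap goes down. A spring plunger in the mouth pushes the cap up.
- cap: Black ribbed press-and-turn safety cap, 54 mm across, 38 mm tall, 30 to 55 g, hollow from below (top 12 mm solid). Origin: centre of its lower rim; z up. Starts locked on the jar, x axis along the jar's x axis, rim 103 mm above the bench, 2 mm side play. More than 30 N between cap and jar damages the catch.
- cap_top (a point): Centre of the cap's flat top, 38 mm above its rim (141 mm above the bench at the start); a thin rib crosses it along the cap's x. To free the cap press it down to its firm bottom, 4 to 14 mm down, different each time and not visible; only in the last 1.5 mm before the bottom do its two inner lugs clear the catch teeth.
- jar_spring (a point): Plunger's upper end at the start, on the jar's axis 129 mm above the bench, inside the cap (does not move along). The spring takes 5 N to start and 0.45 N more per mm: 7 to 11 N at the bottom, where force then climbs steeply; press with 13 to 17 N.
- jar_neck (a point): On the jar's axis at the catch teeth, 105 mm above the bench. With the cap held at its bottom, turn it anticlockwise seen from above: lugs are past the teeth after 50 degrees and meet an end wall at 80; 64 is mid-gap. There the cap lifts straight off, clear of the neck after 30 mm.
- dish: Loose white porcelain dish, round, 120 mm across the rim, 112 mm across the foot, 14 mm tall, wall 4 mm, floor 4 mm thick. Origin: centre of its underside; z up.
- mount_a: Bystander: black moulded specimen puck, 30 mm across, 20 mm tall, with a steel inset on top; origin at the centre of its underside
- mount_b: Bystander: a second, identical specimen puck; origin at the centre of its underside
- amber_bottle: Bystander: amber bottle 66 mm across, 170 mm tall; origin at the centre of its underside
- squat_jar: Bystander: small amber jar 60 mm across, 75 mm tall; origin at the centre of its underside
- beaker: Bystander: glass beaker 70 mm across, 85 mm tall; origin at the centre of its underside
- screwdriver: Bystander: screwdriver lying flat, 170 mm long; origin on the bench under its mid-length, x towards the blade
Things that resemble listed ones, but are neither listed nor needed, are in the scene too. Leave any red or yellow look-alike of the cap alone.

How it is judged:
By the outcome, as a careful person would: the job done as asked, in the order asked, and still so for the second after the job is handed in, with the robot touching nothing.
It also fails if it takes over 58 s, if anything falls off the work surface, if the arm or the gripper's body presses on something with over 40 N, if the wrist force passes 120 N, or if a joint passes its speed limit or range.

## Robot

A 7-joint arm with a two-finger parallel gripper is mounted at the origin on the work surface. World frame = base frame: x ahead of the robot, y to its left, z up, the work surface at z = 0. Lengths are in mm, angles in rad, forces in N, time in s.
With the tool pointing down it reaches from about 425 to 1025 mm from the base axis. Payload 3.6 kg.
Tool frame: the origin (TCP) lies midway between the tips of the shut fingers; the grasp point (between the pads) lies 19 mm behind it; z points along the fingers, y is the direction in which the jaws open and shut (so a half turn about z gives the same grasp; the last joint's range is limited). The gripper opens to 85 mm and grips with 20 to 120 N. Pads are 22 mm wide; open, the fingers measure 114 mm over their backs; the gripper's body (76 mm by 85 mm) begins 54 mm behind the grasp point. The pads swing forward as they close: fully open they stand 13 mm farther back than shut.
Start: joints at [1.058, 0.591, 0.048, 1.609, -0.033, 0.943, -0.034], TCP at [295.496, -662.051, 231.302] pointing down, gripper open.
Joint ranges: [-2.69, 2.69], [-0.47, 2.24], [-1.27, 1.36], [0.19, 2.51], [-1.53, 4.68], [0.08, 2.07], [-3.09, 3.09]. Speed limits (rad/s): [2.57, 2.57, 3.14, 3.14, 3.14, 3.14, 3.14].

## Interface

Orientations are given as a unit quaternion [w, x, y, z].
In Python, from cell import r gives the robot as it stands. The module is installed in compiled form; this text tells all that it offers.
- The arm moves only by the shell command python3 -m inch 'ROWS' [OPENING] [FORCE]. ROWS is JSON, a list of rows, each an object of numbers: "tx", "ty", "tz": the shift along the tool's x, y, z in mm; "rx", "ry", "rz": the turn, a rotation vector about the tool's x, y, z in rad. A call has 1 to 5 rows; each row is the pose to reach, as a shift and turn from the pose measured when the call began, along the tool's axes at that moment; what a row does not reach only later rows make up. A row lasts 1/12 s, in which the tool goes at most 41.7 mm and 7.16 degrees, less where a joint would pass 70% of its speed; a pose out of reach is approached as far as the arm can. A call with a gripper value outside its range is refused whole. OPENING is the gripper command: -1 is shut, 1 is fully open, values between are in proportion, set as the call begins (- or left out, the last holds). The fingers move at their own pace and stop on an object; FORCE is the grip in N (left out, the last holds). Time passes only in rows, so rows that repeat a pose let the fingers close. It gives the time, the measured TCP pose, the force and the opening at its end, in the units of the state.
- r.get_state(): the state, without advancing time (a new reading comes with each control period).
- r.capture(name): name is "scene" or "top" or "wrist"; returns a dict with "color" (384x512x3 uint8, red, green, blue), "K" (3x3 intrinsics, pixels), "position" and "orientation" of the camera in the world. Camera axes: x right, y up, looking along -z (the intrinsics and any distortion apply to the point x, -y, -z); pixel columns grow to the right and rows downward; lengths in mm; the calibration is good to about 2 mm. The wrist camera is an equidistant fisheye: a pixel r from the principal point sees the ray r / f radians off the axis. A picture is of the moment at which its call begins. There is no depth.
- r.sign_off(): hands the job in, once; it reports no verdict.
The state is a dict: "clock": time; "q": joint angles; "qvel": joint speeds; "joint_torque": joint torques, N m; "position": TCP position; "eef_rot": TCP orientation; "contact_force": force on the tool from outside, world axes, zero at the start; "moment": the same for the moment, N m; "gripper_width": opening from 0.0 (shut) to 1.0 (fully open).
Only numpy, scipy, OpenCV 4.12 (cv2) and the standard library are available. Lean on these libraries where they do the work, as an engineer would, in place of code of your own. Each camera call takes 0.05 s, during which the arm holds its last target. There are 200 camera calls.

## Working session

There is one attempt and no reset: what is moved stays moved. The work goes in short steps, Python scripts to look and compute and a shell command to move; the robot and the scene stay as the last step left them, time stands still between calls to the robot, and variables do not carry over. Pictures are saved under pics/ and viewed, about 8 in all and at most 12, crops included, and the job is handed in when it is done.

```bash
mkdir -p pics; cat > h.py <<'E'
import numpy as np, cv2
from cell import r
from scipy.spatial.transform import Rotation as R
def rot(q): return R.from_quat([q[1],q[2],q[3],q[0]]).as_matrix()
def snap(n,f):
    d=r.capture(n); cv2.imwrite('pics/'+f,d['color'][:,:,::-1]); return d
def ray(d,u,v,fish=False):
    K=np.array(d['K']); x=(u-K[0,2])/K[0,0]; y=(v-K[1,2])/K[1,1]
    if fish:
        t=np.hypot(x,y); s=np.sin(t)/t if t>1e-9 else 1; c=np.array([x*s,-y*s,-np.cos(t)])
    else: c=np.array([x,-y,-1.])
    return np.array(d['position']),rot(d['orientation'])@c
def onz(d,u,v,z,fish=False):
    p,c=ray(d,u,v,fish); return p+c*(z-p[2])/c[2]
def st():
    s=r.get_state(); print('t',s['clock'],'pos',np.round(s['position'],1),'F',np.round(s['contact_force'],1),'M',np.round(s['moment'],2),'w',round(s['gripper_width'],3),'q',np.round(s['q'],3)); print(np.round(rot(s['eef_rot']),3)); return s
E
python3 - <<'E'
from h import *
import pickle
a=snap('top','t1.png');b=snap('scene','s1.png')
pickle.dump((a,b),open('ab.pkl','wb'))
im=np.hstack([a['color'],b['color']])[:,:,::-1]
for d in(a,b):print(d['K'],d['position'],d['orientation'],[k for k in d])
st()
E
```

```text
[[482.51169912   0.         261.31832879]
 [  0.         482.51169912 188.16841933]
 [  0.           0.           1.        ]] [ 255.11763659  -17.36292137 1546.80309378] [-0.69350916 -0.07331872  0.06296807  0.71393588] ['color', 'K', 'position', 'orientation']
[[360.33179423   0.         254.49226066]
 [  0.         360.33179423 188.58404913]
 [  0.           0.           1.        ]] [990.87894438 433.12848904 819.01586018] [0.38161868 0.13284258 0.32101444 0.85654525] ['color', 'K', 'position', 'orientation']
t 0.1 pos [ 295.2 -661.4  230.2] F [-0.3  0.  -0.6] M [ 0.05 -0.05  0.01] w 1.002 q [ 1.058  0.592  0.048  1.61  -0.033  0.943 -0.034]
[[ 0.913  0.408 -0.001]
 [ 0.408 -0.913  0.002]
 [-0.    -0.002 -1.   ]]
```

View pics/t1.png

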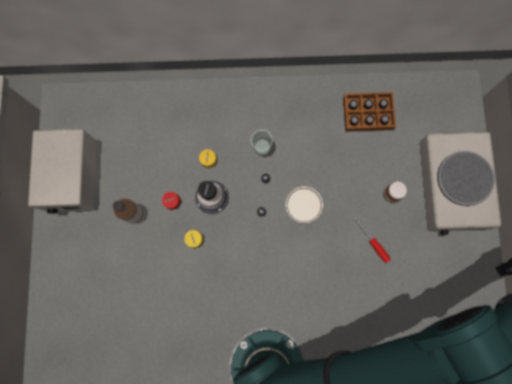

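View pics/s1.png

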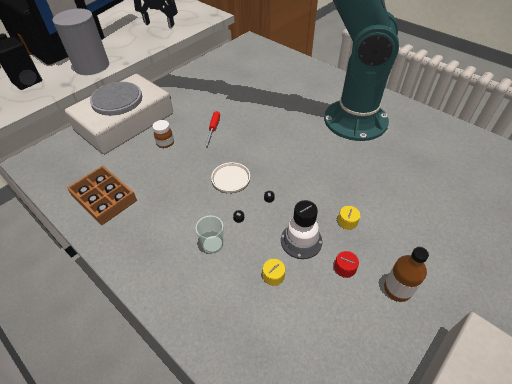

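The top view shows the black cap at about (207,189) on the jar foot at (211,197), with the dish at (304,204) and pucks at (265,178) and (261,211). In the scene view the cap is at (305,211) and the dish at (231,178).

```bash
python3 - <<'E'
from h import *
import pickle
a,b=pickle.load(open('ab.pkl','rb'))
def blob(d,m,u,v,rad):
    mm=np.zeros(m.shape,np.uint8); cv2.circle(mm,(u,v),rad,1,-1); m=(m&(mm>0)).astype(np.uint8)
    n,l,s,c=cv2.connectedComponentsWithStats(m); i=1+np.argmax(s[1:,4]); print(s[i],c[i]); return c[i],l==i
ga=a['color'].max(2); gb=b['color'].max(2)
c,_=blob(a,ga<50,207,189,14); print('cap top img z125',onz(a,*c,128))
c2,_=blob(b,gb<60,305,212,16)
p,x=ray(a,*c);q,y=ray(b,*c2)
A=np.stack([x,-y],1);t=np.linalg.lstsq(A,q-p,rcond=None)[0];print('tri',p+x*t[0],q+y*t[1])
c,_=blob(a,ga>170,304,204,25);print('dish top',onz(a,*c,12))
c,_=blob(b,gb>150,231,178,25);print('dish scene',onz(b,*c,12))
for n,u,v,z in(('mA',265,178,20),('mB',261,211,20),('beaker',262,143,60),('yel1',207,158,30),('yel2',193,239,30),('red',171,200,30),('bottle',125,209,100),('footL',211,197,10)):print(n,onz(a,u,v,z).round())
cv2.imwrite('pics/z1.png',np.hstack([cv2.resize(a['color'][150:240,165:255],(540,540),interpolation=2),cv2.resize(b['color'][190:270,270:340],(260,300),interpolation=2)[:300] if 0 else cv2.resize(b['color'][185:275,280:323],(258,540),interpolation=2)])[:,:,::-1])
E
```

```text
[205 183  11  16  92] [210.95652174 192.02173913]
cap top img z125 [525.62965951 150.89755535 128.        ]
[294 201  23  26 481] [304.91476091 213.58419958]
tri [529.45890774 153.27937604 107.91605265] [525.75091607 159.50194817 107.94703413]
[286 189  36  33 879] [303.66097838 204.90898749]
dish top [ 496.45856012 -133.50694648   12.        ]
[ 206  153   51   51 1582] [230.44816688 179.69026549]
dish scene [ 510.09186899 -122.31298689   12.        ]
mA [587. -12.  20.]
mB [480.   4.  20.]
beaker [693.  -6.  60.]
yel1 [657. 175.  30.]
yel2 [396. 220.  30.]
red [522. 291.  30.]
bottle [486. 417. 100.]
footL [532. 165.  10.]
```

View pics/z1.png

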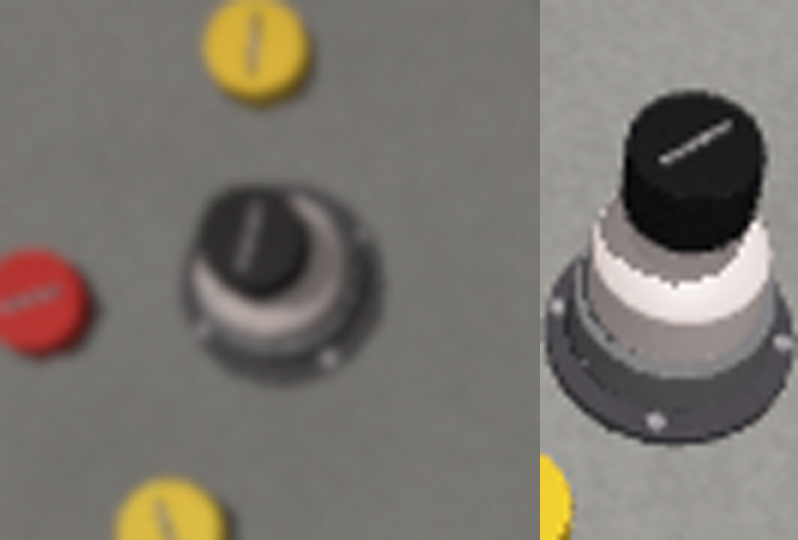

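The crops show the cap's top face centred at top (206.4,189.1) and scene (305.6,208.2), with the rib visible in both.

```bash
python3 - <<'E'
from h import *
import pickle
a,b=pickle.load(open('ab.pkl','rb'))
print(onz(a,206.4,189.1,141),onz(b,305.6,208.2,141))
f=lambda x,y,ox,oy:(ox+(x+.5)/6-.5,oy+(y+.5)/6-.5)
e=[onz(a,*f(*p,165,150),141) for p in((240,270),(262,203))];d=e[1]-e[0];print('rib a',np.degrees(np.arctan2(d[1],d[0])))
e=[onz(b,*f(x-540,y,280,185),141) for x,y in((662,160),(731,123))];d=e[1]-e[0];print('rib b',np.degrees(np.arctan2(d[1],d[0])))
for d,u,v,n in((a,304,204,28),(b,231,178,30)):
    g=d['color'].min(2); 
    for th in(120,140,160,180):
        m=np.zeros(g.shape,np.uint8);cv2.circle(m,(u,v),n,1,-1);m=((g>th)&(m>0)).astype(np.uint8)
        c=max(cv2.findContours(m,0,1)[0],key=cv2.contourArea);c=cv2.convexHull(c);el=cv2.fitEllipse(c);print(th,el,onz(d,*el[0],12).round(1))
E
```

```text
[532.4075186  162.86236368 141.        ] [533.65096517 163.84741344 141.        ]
rib a -18.346591844771222
rib b 164.30662944246038
120 ((303.73199462890625, 203.96612548828125), (38.3225212097168, 39.277835845947266), 98.40461730957031) [ 499.5 -133.9   12. ]
140 ((303.8340759277344, 204.0521240234375), (35.81205368041992, 36.59278106689453), 72.73703002929688) [ 499.2 -134.2   12. ]
160 ((303.6039123535156, 204.93106079101562), (31.74260711669922, 32.42240524291992), 110.19024658203125) [ 496.4 -133.3   12. ]
180 ((303.5298767089844, 204.86245727539062), (29.944278717041016, 30.83584976196289), 116.49602508544922) [ 496.6 -133.1   12. ]
120 ((231.0, 178.0), (59.88627243041992, 59.88627243041992), 0.0) [ 504.1 -125.9   12. ]
140 ((231.0, 178.0), (59.88627243041992, 59.88627243041992), 0.0) [ 504.1 -125.9   12. ]
160 ((230.29507446289062, 176.08901977539062), (28.545989990234375, 39.15839385986328), 85.1732406616211) [ 499.9 -133.1   12. ]
180 ((230.37132263183594, 176.27377319335938), (28.275707244873047, 38.53850555419922), 84.73517608642578) [ 500.3 -132.4   12. ]
```

```bash

python3 -m inch '[{"tx":26,"ty":-31},{"tx":52,"ty":-62},{"tx":78,"ty":-93},{"tx":104,"ty":-124},{"tx":130,"ty":-155}]' 1 60
python3 -m inch '[{"tx":26,"ty":-31},{"tx":52,"ty":-62},{"tx":78,"ty":-93},{"tx":104,"ty":-124},{"tx":130,"ty":-155}]'
python3 -c "from h import *;st()"
```

```text
t 0.1 pos [ 295.2 -661.4  230.2] F [-0.3  0.  -0.6] M [ 0.05 -0.05  0.01] w 1.002 q [ 1.058  0.592  0.048  1.61  -0.033  0.943 -0.034]
[[ 0.913  0.408 -0.001]
 [ 0.408 -0.913  0.002]
 [-0.    -0.002 -1.   ]]$[0]: bad value
$[0]: bad value
```

```bash

python3 -m inch '[{"tx":26,"ty":-31,"tz":0,"rx":0,"ry":0,"rz":0},{"tx":52,"ty":-62,"tz":0,"rx":0,"ry":0,"rz":0},{"tx":78,"ty":-93,"tz":0,"rx":0,"ry":0,"rz":0},{"tx":104,"ty":-124,"tz":0,"rx":0,"ry":0,"rz":0},{"tx":130,"ty":-155,"tz":0,"rx":0,"ry":0,"rz":0}]' 1 60
python3 -c "from h import *;st()"
```

```text
clock: 0.52
position: [350.7, -464.7, 230.1]
eef_rot: [-0.001, 0.978, 0.208, -0.0]
contact_force: [1.4, 0.3, 0.5]
gripper_width: 1.002
t 0.5167 pos [ 350.7 -464.7  230.1] F [1.4 0.3 0.5] M [ 0.03 -0.02  0.02] w 1.002 q [ 0.823  0.414  0.032  1.938 -0.019  0.793 -0.285]
[[ 0.913  0.407 -0.001]
 [ 0.407 -0.913  0.003]
 [-0.    -0.003 -1.   ]]
```

```bash

for i in 1 2; do :; done
python3 -m inch '[{"tx":26,"ty":-31,"tz":0,"rx":0,"ry":0,"rz":0},{"tx":52,"ty":-62,"tz":0,"rx":0,"ry":0,"rz":0},{"tx":78,"ty":-93,"tz":0,"rx":0,"ry":0,"rz":0},{"tx":104,"ty":-124,"tz":0,"rx":0,"ry":0,"rz":0},{"tx":130,"ty":-155,"tz":0,"rx":0,"ry":0,"rz":0}]'
python3 -m inch '[{"tx":26,"ty":-31,"tz":0,"rx":0,"ry":0,"rz":0},{"tx":52,"ty":-62,"tz":0,"rx":0,"ry":0,"rz":0},{"tx":78,"ty":-93,"tz":0,"rx":0,"ry":0,"rz":0},{"tx":104,"ty":-124,"tz":0,"rx":0,"ry":0,"rz":0},{"tx":130,"ty":-155,"tz":0,"rx":0,"ry":0,"rz":0}]'
python3 -c "from h import *;st()"
```

```text
clock: 0.93
position: [406.1, -268.1, 230.4]
eef_rot: [-0.002, 0.978, 0.208, -0.001]
contact_force: [1.3, -0.2, 0.4]
gripper_width: 0.999
clock: 1.35
position: [461.6, -71.7, 230.8]
eef_rot: [-0.002, 0.978, 0.208, -0.001]
contact_force: [1.2, -0.3, -0.1]
gripper_width: 1.002
t 1.35 pos [461.6 -71.7 230.8] F [ 1.2 -0.3 -0.1] M [-0.06 -0.05 -0.02] w 1.002 q [ 0.131  0.273 -0.088  2.169  0.032  0.703 -1.13 ]
[[ 0.913  0.407 -0.002]
 [ 0.407 -0.913  0.003]
 [-0.001 -0.003 -1.   ]]
```

```bash

python3 -m inch '[{"tx":26,"ty":-30,"tz":0,"rx":0,"ry":0,"rz":0},{"tx":52,"ty":-60,"tz":0,"rx":0,"ry":0,"rz":0},{"tx":79,"ty":-91,"tz":0,"rx":0,"ry":0,"rz":0},{"tx":105,"ty":-121,"tz":0,"rx":0,"ry":0,"rz":0},{"tx":130,"ty":-150,"tz":0,"rx":0,"ry":0,"rz":0}]'
python3 -m inch '[{"tx":20,"ty":-23,"tz":0,"rx":0,"ry":0,"rz":0},{"tx":31,"ty":-36,"tz":0,"rx":0,"ry":0,"rz":0},{"tx":31,"ty":-36,"tz":0,"rx":0,"ry":0,"rz":0},{"tx":31,"ty":-36,"tz":0,"rx":0,"ry":0,"rz":0}]'
python3 - <<'E'
from h import *
import pickle
s=st();d=snap('wrist','w1.png');pickle.dump((s,d),open('w1.pkl','wb'));print(d['K'],d['position'],rot(d['orientation']))
E
```

```text
clock: 1.77
position: [519.3, 120.4, 231.0]
eef_rot: [-0.002, 0.978, 0.208, -0.001]
contact_force: [1.1, 0.4, -0.4]
gripper_width: 1.0
clock: 2.1
position: [532.6, 166.9, 230.7]
eef_rot: [-0.002, 0.978, 0.21, -0.001]
contact_force: [-0.5, -1.0, 1.0]
gripper_width: 1.001
t 2.1 pos [532.6 166.9 230.7] F [-0.5 -1.   1. ] M [-0.02  0.01 -0.  ] w 1.001 q [-0.272  0.387 -0.146  1.983  0.073  0.779 -1.608]
[[ 0.912  0.41  -0.003]
 [ 0.41  -0.912  0.002]
 [-0.002 -0.004 -1.   ]]
[[297.31863964   0.         256.62788348]
 [  0.         297.31863964 192.87240037]
 [  0.           0.           1.        ]] [608.77494273 201.48579075 373.2351854 ] [[ 0.41062049  0.86115999  0.29965695]
 [-0.9117994   0.38909238  0.13125918]
 [-0.00355908 -0.32712473  0.94497447]]
```

View pics/w1.png

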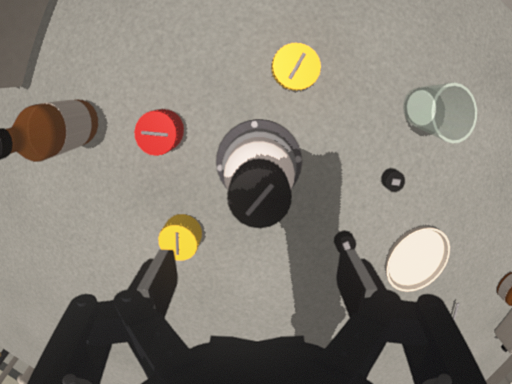

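The wrist view shows the cap rib centre at about (260,200), the jar below it, and the dish at (418,258).

```bash
python3 - <<'E'
from h import *
import pickle
s,d=pickle.load(open('w1.pkl','rb'));g=d['color']
m=np.zeros(g.shape[:2],np.uint8);cv2.circle(m,(260,200),14,1,-1)
rb=(g.max(2)>60)&(m>0);v,u=np.nonzero(rb);print(len(u),u.mean(),v.mean());print('cap',onz(d,u.mean(),v.mean(),141,True))
i=np.argmax(u),np.argmin(u);e=onz(d,u[i[0]],v[i[0]],141,True)-onz(d,u[i[1]],v[i[1]],141,True);print('rib',np.degrees(np.arctan2(e[1],e[0])))
m[:]=0;cv2.circle(m,(418,258),44,1,-1);mm=((g.min(2)>165)&(m>0)).astype(np.uint8)
c=max(cv2.findContours(mm,0,1)[0],key=cv2.contourArea)[:,0];P=np.array([onz(d,*p,14,True)[:2] for p in c]).astype(np.float32)
print('dish',cv2.minEnclosingCircle(P))
E
```

```text
133 259.14285714285717 199.2781954887218
cap [530.84614097 165.00037408 141.        ]
rib -21.829665525768508
dish ((496.70404052734375, -132.5230712890625), 60.34764099121094)
```

```bash

python3 -m inch '[{"tx":-1.5,"ty":2.6,"tz":28,"rx":0,"ry":0,"rz":0},{"tx":-1.5,"ty":2.6,"tz":58,"rx":0,"ry":0,"rz":0},{"tx":-1.5,"ty":2.6,"tz":86,"rx":0,"ry":0,"rz":0},{"tx":-1.5,"ty":2.6,"tz":110,"rx":0,"ry":0,"rz":0},{"tx":-1.5,"ty":2.6,"tz":120,"rx":0,"ry":0,"rz":0}]'
python3 - <<'E'
from h import *
s=st();d=snap('wrist','w2.png')
E
```

```text
clock: 2.57
position: [529.1, 158.9, 107.7]
eef_rot: [-0.0, 0.978, 0.207, -0.005]
contact_force: [0.4, -1.1, 0.1]
gripper_width: 0.999
t 2.5667 pos [529.1 158.9 107.7] F [ 0.4 -1.1  0.1] M [-0.01  0.02  0.03] w 0.999 q [-0.289  0.559 -0.114  2.078  0.119  0.52  -1.644]
[[ 0.914  0.405 -0.009]
 [ 0.405 -0.914 -0.002]
 [-0.009 -0.002 -1.   ]]
```

View pics/w2.png

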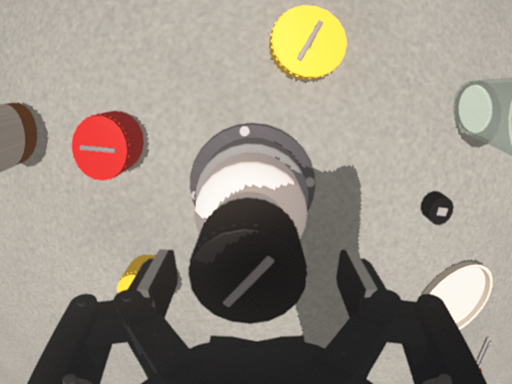

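The rib centre is at about (248,282), slightly left of the finger midline at x=256.

```bash

python3 -m inch '[{"tx":4.5,"ty":-3,"tz":0,"rx":0,"ry":0.008,"rz":0},{"tx":4.5,"ty":-3,"tz":0,"rx":0,"ry":0.008,"rz":0},{"tx":4.5,"ty":-3,"tz":0,"rx":0,"ry":0.008,"rz":0}]'
python3 - <<'E'
from h import *
s=st();d=snap('wrist','w3.png');g=d['color']
m=np.zeros(g.shape[:2],np.uint8);cv2.circle(m,(248,282),42,1,-1)
rb=((g.max(2)>75)&(m>0)).astype(np.uint8);n,l,t,c=cv2.connectedComponentsWithStats(rb);
for k in range(1,n):
  if t[k,4]>40: 
    P=onz(d,*c[k],141,True);print(t[k],c[k],P.round(1),'tool',rot(s['eef_rot']).T@(P-s['position']))
E
```

```text
clock: 2.87
position: [532.8, 163.8, 108.5]
eef_rot: [-0.001, 0.978, 0.207, -0.0]
contact_force: [0.7, 0.2, 0.8]
gripper_width: 1.003
t 2.8667 pos [532.8 163.8 108.5] F [0.7 0.2 0.8] M [-0.01  0.04  0.03] w 1.003 q [-0.295  0.56  -0.114  2.073  0.119  0.514 -1.649]
[[ 0.914  0.405 -0.001]
 [ 0.405 -0.914  0.002]
 [ 0.    -0.002 -1.   ]]
[230 265  50  49 493] [254.94320487 288.9959432 ] [531.2 164.7 141. ] tool [ -1.16728189  -1.46395938 -32.51102622]
```

```bash

python3 -m inch '[{"tx":-0.5,"ty":-0.8,"tz":0,"rx":0,"ry":0,"rz":0},{"tx":-0.5,"ty":-0.8,"tz":0,"rx":0,"ry":0,"rz":0},{"tx":-0.5,"ty":-0.8,"tz":0,"rx":0,"ry":0,"rz":0}]' 0.4 50
python3 -c "from h import *;st()"
python3 -m inch '[{"tx":0,"ty":0,"tz":0,"rx":0,"ry":0,"rz":0},{"tx":0,"ty":0,"tz":0,"rx":0,"ry":0,"rz":0},{"tx":0,"ty":0,"tz":0,"rx":0,"ry":0,"rz":0}]' -1 50
python3 -m inch '[{"tx":0,"ty":0,"tz":0,"rx":0,"ry":0,"rz":0},{"tx":0,"ty":0,"tz":0,"rx":0,"ry":0,"rz":0},{"tx":0,"ty":0,"tz":0,"rx":0,"ry":0,"rz":0}]'
python3 -c "from h import *;st()"
```

```text
clock: 3.17
position: [532.5, 164.8, 109.4]
eef_rot: [-0.001, 0.978, 0.207, 0.001]
contact_force: [-0.6, -0.3, -0.6]
gripper_width: 0.692
t 3.1667 pos [532.5 164.8 109.4] F [-0.6 -0.3 -0.6] M [ 0.03 -0.01 -0.04] w 0.692 q [-0.297  0.558 -0.114  2.074  0.119  0.514 -1.651]
[[ 0.914  0.405  0.001]
 [ 0.405 -0.914  0.003]
 [ 0.002 -0.002 -1.   ]]
clock: 3.42
position: [532.4, 164.9, 109.9]
eef_rot: [-0.001, 0.978, 0.207, 0.001]
contact_force: [-1.6, -1.3, 4.6]
gripper_width: 0.622
clock: 3.67
position: [532.4, 165.0, 110.0]
eef_rot: [-0.001, 0.978, 0.207, 0.001]
contact_force: [-1.1, -0.1, 3.7]
gripper_width: 0.617
t 3.6667 pos [532.4 165.  110. ] F [-1.1 -0.1  3.7] M [ 0.04  0.24 -0.06] w 0.617 q [-0.297  0.557 -0.114  2.074  0.119  0.515 -1.651]
[[ 0.914  0.405  0.001]
 [ 0.405 -0.914  0.003]
 [ 0.002 -0.002 -1.   ]]
```

```bash

python3 -m inch '[{"tx":0,"ty":0,"tz":1,"rx":0,"ry":0,"rz":0},{"tx":0,"ty":0,"tz":2,"rx":0,"ry":0,"rz":0},{"tx":0,"ty":0,"tz":2,"rx":0,"ry":0,"rz":0}]'
python3 -m inch '[{"tx":0,"ty":0,"tz":1,"rx":0,"ry":0,"rz":0},{"tx":0,"ty":0,"tz":2,"rx":0,"ry":0,"rz":0},{"tx":0,"ty":0,"tz":2,"rx":0,"ry":0,"rz":0}]'
python3 -c "from h import *;st()"
```

```text
clock: 3.92
position: [532.5, 164.9, 107.9]
eef_rot: [-0.001, 0.978, 0.207, 0.001]
contact_force: [-2.1, -0.6, 5.3]
gripper_width: 0.621
clock: 4.17
position: [532.5, 165.0, 105.9]
eef_rot: [-0.001, 0.978, 0.207, 0.001]
contact_force: [-1.9, -0.3, 5.6]
gripper_width: 0.623
t 4.1667 pos [532.5 165.  105.9] F [-1.9 -0.3  5.6] M [-0.04  0.32  0.01] w 0.623 q [-0.298  0.563 -0.113  2.076  0.12   0.507 -1.652]
[[ 0.914  0.405  0.001]
 [ 0.405 -0.914  0.003]
 [ 0.002 -0.002 -1.   ]]
```

```bash

python3 -m inch '[{"tx":0,"ty":0,"tz":0.7,"rx":0,"ry":0,"rz":0},{"tx":0,"ty":0,"tz":1.5,"rx":0,"ry":0,"rz":0},{"tx":0,"ty":0,"tz":1.5,"rx":0,"ry":0,"rz":0}]'
python3 -m inch '[{"tx":0,"ty":0,"tz":0.7,"rx":0,"ry":0,"rz":0},{"tx":0,"ty":0,"tz":1.5,"rx":0,"ry":0,"rz":0},{"tx":0,"ty":0,"tz":1.5,"rx":0,"ry":0,"rz":0}]'
python3 -c "from h import *;st()"
```

```text
clock: 4.42
position: [532.5, 165.0, 104.6]
eef_rot: [-0.001, 0.978, 0.207, 0.001]
contact_force: [-1.5, -1.0, 7.0]
gripper_width: 0.62
clock: 4.67
position: [532.5, 165.0, 103.3]
eef_rot: [-0.001, 0.978, 0.207, 0.001]
contact_force: [-1.4, 0.4, 6.9]
gripper_width: 0.62
t 4.6667 pos [532.5 165.  103.3] F [-1.4  0.4  6.9] M [-0.04  0.4  -0.  ] w 0.62 q [-0.299  0.568 -0.112  2.077  0.121  0.501 -1.653]
[[ 0.914  0.405  0.001]
 [ 0.405 -0.914  0.002]
 [ 0.002 -0.002 -1.   ]]
```

```bash

python3 -m inch '[{"tx":0,"ty":0,"tz":0.7,"rx":0,"ry":0,"rz":0},{"tx":0,"ty":0,"tz":1.4,"rx":0,"ry":0,"rz":0},{"tx":0,"ty":0,"tz":1.4,"rx":0,"ry":0,"rz":0}]'
python3 -c "from h import *;st()"
```

```text
clock: 4.92
position: [532.5, 164.9, 102.1]
eef_rot: [-0.001, 0.978, 0.207, 0.001]
contact_force: [-2.7, -1.0, 7.7]
gripper_width: 0.619
t 4.9167 pos [532.5 164.9 102.1] F [-2.7 -1.   7.7] M [-0.08  0.42  0.01] w 0.619 q [-0.299  0.57  -0.111  2.077  0.122  0.499 -1.654]
[[ 0.914  0.405  0.001]
 [ 0.405 -0.914  0.002]
 [ 0.002 -0.002 -1.   ]]
```

```bash

python3 -m inch '[{"tx":0,"ty":0,"tz":0.5,"rx":0,"ry":0,"rz":0},{"tx":0,"ty":0,"tz":1.2,"rx":0,"ry":0,"rz":0},{"tx":0,"ty":0,"tz":1.2,"rx":0,"ry":0,"rz":0}]'
```

```text
clock: 5.17
position: [532.5, 165.0, 101.2]
eef_rot: [-0.001, 0.978, 0.207, 0.001]
contact_force: [-1.7, -0.1, 8.4]
gripper_width: 0.623
```

```bash

python3 -m inch '[{"tx":0,"ty":0,"tz":0.6,"rx":0,"ry":0,"rz":0},{"tx":0,"ty":0,"tz":1.2,"rx":0,"ry":0,"rz":0},{"tx":0,"ty":0,"tz":1.2,"rx":0,"ry":0,"rz":0}]'
```

```text
clock: 5.42
position: [532.5, 164.9, 100.4]
eef_rot: [-0.001, 0.978, 0.207, 0.001]
contact_force: [-2.9, -0.9, 8.1]
gripper_width: 0.62
```

```bash

python3 -m inch '[{"tx":0,"ty":0,"tz":0.6,"rx":0,"ry":0,"rz":0},{"tx":0,"ty":0,"tz":1.2,"rx":0,"ry":0,"rz":0},{"tx":0,"ty":0,"tz":1.2,"rx":0,"ry":0,"rz":0}]'
```

```text
clock: 5.67
position: [532.5, 164.9, 99.7]
eef_rot: [-0.001, 0.978, 0.207, 0.001]
contact_force: [-2.1, -0.6, 8.5]
gripper_width: 0.621
```

```bash

python3 -m inch '[{"tx":0,"ty":0,"tz":0.7,"rx":0,"ry":0,"rz":0},{"tx":0,"ty":0,"tz":1.4,"rx":0,"ry":0,"rz":0},{"tx":0,"ty":0,"tz":1.4,"rx":0,"ry":0,"rz":0}]'
```

```text
clock: 5.92
position: [532.5, 165.0, 99.1]
eef_rot: [-0.001, 0.978, 0.207, 0.001]
contact_force: [-3.6, -0.8, 11.2]
gripper_width: 0.621
```

```bash

python3 -m inch '[{"tx":0,"ty":0,"tz":0.7,"rx":0,"ry":0,"rz":0},{"tx":0,"ty":0,"tz":1.4,"rx":0,"ry":0,"rz":0},{"tx":0,"ty":0,"tz":1.4,"rx":0,"ry":0,"rz":0}]'
```

```text
clock: 6.17
position: [532.5, 165.0, 99.0]
eef_rot: [-0.001, 0.978, 0.207, 0.0]
contact_force: [-4.0, -1.5, 16.5]
gripper_width: 0.621
```

```bash

python3 -m inch '[{"tx":-0.2,"ty":-0.1,"tz":1.2,"rx":0,"ry":0,"rz":-0.04},{"tx":-0.2,"ty":-0.1,"tz":1.2,"rx":0,"ry":0,"rz":-0.08},{"tx":-0.2,"ty":-0.1,"tz":1.2,"rx":0,"ry":0,"rz":-0.12}]'; python3 -c "from h import *;st()"
```

```text
clock: 6.42
position: [533.4, 165.5, 99.1]
eef_rot: [-0.001, 0.964, 0.266, 0.002]
contact_force: [-2.2, -1.0, 11.6]
gripper_width: 0.622
t 6.4167 pos [533.4 165.5  99.1] F [-2.2 -1.  11.6] M [ 0.03  0.35 -0.06] w 0.622 q [-0.278  0.576 -0.142  2.077  0.161  0.495 -1.571]
[[ 0.858  0.513  0.003]
 [ 0.513 -0.858  0.002]
 [ 0.004 -0.    -1.   ]]
```

```bash

python3 -m inch '[{"tx":-0.7,"ty":0,"tz":1.4,"rx":0,"ry":0,"rz":-0.05},{"tx":-1,"ty":0,"tz":1.4,"rx":0,"ry":0,"rz":-0.1},{"tx":-1,"ty":0,"tz":1.4,"rx":0,"ry":0,"rz":-0.15},{"tx":-1,"ty":0,"tz":1.4,"rx":0,"ry":0,"rz":-0.2}]'; python3 -c "from h import *;st()"
```

```text
clock: 6.75
position: [533.9, 166.7, 99.2]
eef_rot: [-0.001, 0.932, 0.362, 0.004]
contact_force: [-2.4, 1.6, 12.7]
gripper_width: 0.625
t 6.75 pos [533.9 166.7  99.2] F [-2.4  1.6 12.7] M [ 0.36  0.57 -0.08] w 0.625 q [-0.238  0.579 -0.198  2.076  0.223  0.499 -1.43 ]
[[ 0.738  0.675  0.006]
 [ 0.675 -0.738  0.005]
 [ 0.008  0.001 -1.   ]]
```

```bash

python3 -m inch '[{"tx":-1,"ty":0.2,"tz":1.5,"rx":0,"ry":-0.006,"rz":0},{"tx":-1.8,"ty":0.3,"tz":1.5,"rx":0,"ry":-0.006,"rz":0},{"tx":-1.8,"ty":0.3,"tz":1.5,"rx":0,"ry":-0.006,"rz":0}]'; python3 -c "from h import *;st()"
```

```text
clock: 7.0
position: [533.9, 166.6, 99.1]
eef_rot: [-0.0, 0.932, 0.362, 0.003]
contact_force: [-2.9, -0.4, 13.0]
gripper_width: 0.618
t 7.0 pos [533.9 166.6  99.1] F [-2.9 -0.4 13. ] M [ 0.25  0.59 -0.02] w 0.618 q [-0.239  0.579 -0.197  2.075  0.223  0.502 -1.43 ]
[[ 0.738  0.675  0.004]
 [ 0.675 -0.738  0.003]
 [ 0.005  0.001 -1.   ]]
```

```bash

python3 -m inch '[{"tx":-1,"ty":0.2,"tz":1.6,"rx":0,"ry":-0.004,"rz":-0.05},{"tx":-1.5,"ty":0.3,"tz":1.6,"rx":0,"ry":-0.004,"rz":-0.1},{"tx":-1.5,"ty":0.3,"tz":1.6,"rx":0,"ry":-0.004,"rz":-0.15},{"tx":-1.5,"ty":0.3,"tz":1.6,"rx":0,"ry":-0.004,"rz":-0.2}]'; python3 -c "from h import *;st()"
```

```text
clock: 7.33
position: [533.5, 167.1, 99.1]
eef_rot: [0.0, 0.891, 0.454, 0.002]
contact_force: [-3.8, 1.7, 15.7]
gripper_width: 0.622
t 7.3333 pos [533.5 167.1  99.1] F [-3.8  1.7 15.7] M [ 0.34  0.99 -0.18] w 0.622 q [-0.201  0.584 -0.252  2.072  0.283  0.513 -1.288]
[[ 0.587  0.81   0.004]
 [ 0.81  -0.587  0.002]
 [ 0.003  0.002 -1.   ]]
```

```bash

python3 -m inch '[{"tx":-1,"ty":0,"tz":1.5,"rx":0,"ry":-0.004,"rz":-0.05},{"tx":-1,"ty":0,"tz":1.5,"rx":0,"ry":-0.004,"rz":-0.1},{"tx":-1,"ty":0,"tz":1.5,"rx":0,"ry":-0.004,"rz":-0.15},{"tx":-1,"ty":0,"tz":1.5,"rx":0,"ry":-0.004,"rz":-0.2}]'; python3 -c "from h import *;st()"
```

```text
clock: 7.67
position: [533.1, 167.5, 99.1]
eef_rot: [0.001, 0.84, 0.542, 0.001]
contact_force: [-3.5, 0.5, 15.1]
gripper_width: 0.622
t 7.6667 pos [533.1 167.5  99.1] F [-3.5  0.5 15.1] M [ 0.16  0.97 -0.11] w 0.622 q [-0.164  0.59  -0.306  2.07   0.343  0.527 -1.144]
[[ 0.413  0.911  0.003]
 [ 0.911 -0.413 -0.001]
 [ 0.     0.003 -1.   ]]
```

```bash

python3 -m inch '[{"tx":-1,"ty":0,"tz":1.5,"rx":0,"ry":-0.004,"rz":-0.05},{"tx":-1,"ty":0,"tz":1.5,"rx":0,"ry":-0.004,"rz":-0.1},{"tx":-1,"ty":0,"tz":1.5,"rx":0,"ry":-0.004,"rz":-0.15},{"tx":-1,"ty":0,"tz":1.5,"rx":0,"ry":-0.004,"rz":-0.2}]'; python3 -c "from h import *;st()"
```

```text
clock: 8.0
position: [532.8, 167.2, 99.1]
eef_rot: [0.002, 0.782, 0.624, -0.001]
contact_force: [-3.5, -0.9, 16.3]
gripper_width: 0.617
t 8.0 pos [532.8 167.2  99.1] F [-3.5 -0.9 16.3] M [-0.12  1.   -0.19] w 0.617 q [-0.127  0.596 -0.358  2.068  0.401  0.543 -1.   ]
[[ 0.222  0.975  0.002]
 [ 0.975 -0.222 -0.004]
 [-0.004  0.003 -1.   ]]
```

```bash

python3 -m inch '[{"tx":-0.5,"ty":0,"tz":1.4,"rx":0,"ry":-0.002,"rz":-0.05},{"tx":-0.5,"ty":0,"tz":1.4,"rx":0,"ry":-0.002,"rz":-0.1},{"tx":-0.5,"ty":0,"tz":1.4,"rx":0,"ry":-0.002,"rz":-0.15},{"tx":-0.5,"ty":0,"tz":1.4,"rx":0,"ry":-0.002,"rz":-0.19},{"tx":-0.5,"ty":0,"tz":1.4,"rx":0,"ry":-0.002,"rz":-0.19}]'; python3 - <<'E'
from h import *
s=st();d=snap('wrist','w4.png');g=d['color']
x=rot(s['eef_rot'])[:,0];print('yaw',np.degrees(np.arctan2(x[1],x[0])))
cv2.imwrite('pics/w4c.png',cv2.resize(g[200:384,130:380],None,fx=2,fy=2)[:,:,::-1])
E
```

```text
clock: 8.42
position: [533.1, 167.2, 99.1]
eef_rot: [0.003, 0.719, 0.695, -0.001]
contact_force: [-3.4, -1.3, 16.5]
gripper_width: 0.621
t 8.4167 pos [533.1 167.2  99.1] F [-3.4 -1.3 16.5] M [-0.24  0.87  0.05] w 0.621 q [-0.092  0.604 -0.409  2.066  0.454  0.558 -0.861]
[[ 0.033  0.999  0.003]
 [ 0.999 -0.033 -0.006]
 [-0.006  0.003 -1.   ]]
yaw 88.08527464109349
```

View pics/w4c.png

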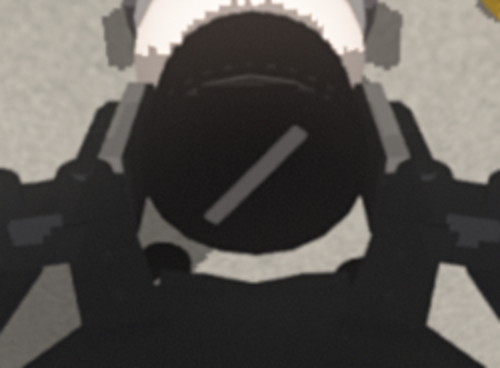

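The crop shows the cap between the pads with the rib at the same angle to the fingers as before the turn (about 45°), so it has not slipped. The turn is 64°.

```bash

python3 -m inch '[{"tx":0,"ty":0,"tz":-1,"rx":0,"ry":0,"rz":0},{"tx":0,"ty":0,"tz":-2.5,"rx":0,"ry":0,"rz":0},{"tx":0,"ty":0,"tz":-4,"rx":0,"ry":0,"rz":0},{"tx":0,"ty":0,"tz":-5,"rx":0,"ry":0,"rz":0}]';  python3 -c "from h import *;st()"
```

```text
clock: 8.8
position: [533.0, 167.2, 104.4]
eef_rot: [0.003, 0.719, 0.695, -0.001]
contact_force: [-1.5, -0.1, 4.4]
gripper_width: 0.618
t 8.8 pos [533.  167.2 104.4] F [-1.5 -0.1  4.4] M [-0.04  0.39 -0.02] w 0.618 q [-0.088  0.596 -0.414  2.064  0.447  0.568 -0.855]
[[ 0.034  0.999  0.003]
 [ 0.999 -0.034 -0.006]
 [-0.006  0.003 -1.   ]]
```

```bash

python3 -m inch '[{"tx":0,"ty":0,"tz":-2,"rx":0,"ry":0,"rz":0},{"tx":0,"ty":0,"tz":-4,"rx":0,"ry":0,"rz":0},{"tx":0,"ty":0,"tz":-6,"rx":0,"ry":0,"rz":0},{"tx":0,"ty":0,"tz":-8,"rx":0,"ry":0,"rz":0}]';  python3 -c "from h import *;st()"
```

```text
clock: 9.13
position: [533.0, 167.2, 112.3]
eef_rot: [0.003, 0.719, 0.695, -0.001]
contact_force: [-0.2, 0.1, -0.3]
gripper_width: 0.621
t 9.1333 pos [533.  167.2 112.3] F [-0.2  0.1 -0.3] M [-0.02  0.1  -0.06] w 0.621 q [-0.081  0.585 -0.424  2.059  0.437  0.584 -0.846]
[[ 0.034  0.999  0.003]
 [ 0.999 -0.034 -0.006]
 [-0.006  0.003 -1.   ]]
```

```bash

python3 -m inch '[{"tx":0,"ty":0,"tz":-5,"rx":0,"ry":0,"rz":0},{"tx":0,"ty":0,"tz":-12,"rx":0,"ry":0,"rz":0},{"tx":0,"ty":0,"tz":-21,"rx":0,"ry":0,"rz":0},{"tx":0,"ty":0,"tz":-33,"rx":0,"ry":0,"rz":0},{"tx":0,"ty":0,"tz":-45,"rx":0,"ry":0,"rz":0}]';  python3 -c "from h import *;st()"
```

```text
clock: 9.55
position: [532.9, 167.4, 158.5]
eef_rot: [0.003, 0.719, 0.695, -0.001]
contact_force: [0.8, -0.8, -1.1]
gripper_width: 0.62
t 9.55 pos [532.9 167.4 158.5] F [ 0.8 -0.8 -1.1] M [-0.01 -0.01 -0.03] w 0.62 q [-0.042  0.52  -0.472  2.031  0.381  0.675 -0.796]
[[ 0.034  0.999  0.003]
 [ 0.999 -0.034 -0.006]
 [-0.006  0.003 -1.   ]]
```

```bash

python3 -m inch '[{"tx":-20,"ty":-1,"tz":-5,"rx":0,"ry":0,"rz":0},{"tx":-50,"ty":-3,"tz":-5,"rx":0,"ry":0,"rz":0},{"tx":-85,"ty":-6,"tz":-5,"rx":0,"ry":0,"rz":0},{"tx":-120,"ty":-9,"tz":-5,"rx":0,"ry":0,"rz":0},{"tx":-155,"ty":-12,"tz":-5,"rx":0,"ry":0,"rz":0}]'
python3 -m inch '[{"tx":-33,"ty":-3,"tz":0,"rx":0,"ry":0,"rz":0},{"tx":-66,"ty":-6,"tz":0,"rx":0,"ry":0,"rz":0},{"tx":-96,"ty":-9,"tz":0,"rx":0,"ry":0,"rz":0},{"tx":-118,"ty":-11,"tz":0,"rx":0,"ry":0,"rz":0},{"tx":-130,"ty":-12,"tz":0,"rx":0,"ry":0,"rz":0}]'
python3 -c "from h import *;st()"
```

```text
clock: 9.97
position: [515.8, 11.8, 165.7]
eef_rot: [0.004, 0.719, 0.695, -0.0]
contact_force: [1.2, 0.4, -0.9]
gripper_width: 0.622
clock: 10.38
position: [498.9, -121.6, 167.3]
eef_rot: [0.005, 0.721, 0.693, -0.001]
contact_force: [-0.4, -0.3, -1.4]
gripper_width: 0.619
t 10.3833 pos [ 498.9 -121.6  167.3] F [-0.4 -0.3 -1.4] M [-0.02 -0.01 -0.04] w 0.619 q [ 0.516  0.457 -0.485  2.124  0.368  0.634 -0.264]
[[ 0.039  0.999  0.005]
 [ 0.999 -0.038 -0.008]
 [-0.008  0.005 -1.   ]]
```

```bash

python3 -m inch '[{"tx":-5,"ty":0,"tz":20,"rx":0.005,"ry":0.008,"rz":0},{"tx":-9.5,"ty":0,"tz":50,"rx":0.005,"ry":0.008,"rz":0},{"tx":-9.5,"ty":0,"tz":80,"rx":0.005,"ry":0.008,"rz":0},{"tx":-9.5,"ty":0,"tz":105,"rx":0.005,"ry":0.008,"rz":0},{"tx":-9.5,"ty":0,"tz":110,"rx":0.005,"ry":0.008,"rz":0}]'
python3 -m inch '[{"tx":0,"ty":0,"tz":0,"rx":0,"ry":0,"rz":0},{"tx":0,"ty":0,"tz":0,"rx":0,"ry":0,"rz":0}]'
python3 - <<'E'
from h import *
s=st();a=snap('wrist','w5.png')['color'];b=snap('scene','s2.png')['color']
cv2.imwrite('pics/c5.png',np.hstack([cv2.resize(a[130:384,80:440],(510,360)),cv2.resize(b[130:230,190:270],(288,360))])[:,:,::-1])
E
```

```text
clock: 10.8
position: [497.6, -131.0, 55.0]
eef_rot: [-0.002, 0.72, 0.694, -0.001]
contact_force: [-0.1, -0.1, -0.3]
gripper_width: 0.618
clock: 10.97
position: [498.3, -130.0, 55.6]
eef_rot: [-0.002, 0.72, 0.694, -0.001]
contact_force: [0.4, -0.4, -0.4]
gripper_width: 0.622
t 10.9667 pos [ 498.3 -130.    55.6] F [ 0.4 -0.4 -0.4] M [-0.03 -0.   -0.01] w 0.622 q [ 0.419  0.637 -0.341  2.177  0.52   0.409 -0.379]
[[ 0.036  0.999 -0.004]
 [ 0.999 -0.036  0.002]
 [ 0.002 -0.004 -1.   ]]
```

View pics/c5.png

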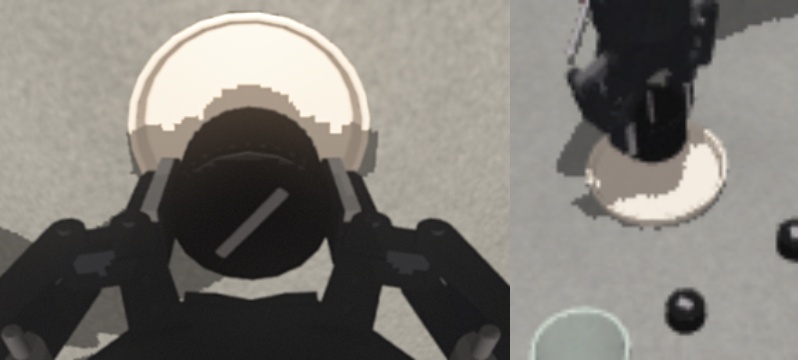

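The crop shows the cap held over the dish, centred left to right on it, with the dish undisturbed; the scene crop agrees.

```bash

python3 -m inch '[{"tx":-2,"ty":0,"tz":10,"rx":-0.004,"ry":-0.002,"rz":0},{"tx":-2,"ty":0,"tz":20,"rx":-0.004,"ry":-0.002,"rz":0},{"tx":-2,"ty":0,"tz":30,"rx":-0.004,"ry":-0.002,"rz":0},{"tx":-2,"ty":0,"tz":36,"rx":-0.004,"ry":-0.002,"rz":0},{"tx":-2,"ty":0,"tz":38,"rx":-0.004,"ry":-0.002,"rz":0}]'
python3 -m inch '[{"tx":0,"ty":0,"tz":1,"rx":0,"ry":0,"rz":0},{"tx":0,"ty":0,"tz":2,"rx":0,"ry":0,"rz":0},{"tx":0,"ty":0,"tz":2,"rx":0,"ry":0,"rz":0}]'
python3 -c "from h import *;st()"
```

```text
clock: 11.48
position: [498.3, -132.3, 17.5]
eef_rot: [0.001, 0.72, 0.694, 0.0]
contact_force: [0.4, -0.9, 0.1]
gripper_width: 0.621
clock: 11.73
position: [498.4, -132.2, 15.4]
eef_rot: [0.0, 0.72, 0.694, 0.0]
contact_force: [-0.0, -0.6, -0.1]
gripper_width: 0.618
t 11.7333 pos [ 498.4 -132.2   15.4] F [-0.  -0.6 -0.1] M [ 0.01  0.03 -0.03] w 0.618 q [ 0.363  0.703 -0.261  2.19   0.577  0.312 -0.429]
[[ 0.036  0.999  0.001]
 [ 0.999 -0.036 -0.001]
 [-0.001  0.001 -1.   ]]
```

```bash

python3 -m inch '[{"tx":0,"ty":0,"tz":1,"rx":0,"ry":0,"rz":0},{"tx":0,"ty":0,"tz":2,"rx":0,"ry":0,"rz":0},{"tx":0,"ty":0,"tz":2,"rx":0,"ry":0,"rz":0}]'
```

```text
clock: 11.98
position: [498.4, -132.2, 13.4]
eef_rot: [0.001, 0.72, 0.694, 0.0]
contact_force: [0.2, 0.2, -0.1]
gripper_width: 0.624
```

```bash

python3 -m inch '[{"tx":0,"ty":0,"tz":0.6,"rx":0,"ry":0,"rz":0},{"tx":0,"ty":0,"tz":1.2,"rx":0,"ry":0,"rz":0},{"tx":0,"ty":0,"tz":1.2,"rx":0,"ry":0,"rz":0}]'
```

```text
clock: 12.23
position: [498.4, -132.3, 12.2]
eef_rot: [0.001, 0.72, 0.694, 0.0]
contact_force: [0.2, 0.1, -1.2]
gripper_width: 0.619
```

```bash

python3 -m inch '[{"tx":0,"ty":0,"tz":0.5,"rx":0,"ry":0,"rz":0},{"tx":0,"ty":0,"tz":1,"rx":0,"ry":0,"rz":0},{"tx":0,"ty":0,"tz":1,"rx":0,"ry":0,"rz":0}]'
```

```text
clock: 12.48
position: [498.4, -132.3, 11.2]
eef_rot: [0.001, 0.72, 0.694, 0.0]
contact_force: [-0.4, 0.8, -0.3]
gripper_width: 0.622
```

```bash

python3 -m inch '[{"tx":0,"ty":0,"tz":0.5,"rx":0,"ry":0,"rz":0},{"tx":0,"ty":0,"tz":1,"rx":0,"ry":0,"rz":0},{"tx":0,"ty":0,"tz":1,"rx":0,"ry":0,"rz":0}]'
```

```text
clock: 12.73
position: [498.5, -132.3, 11.0]
eef_rot: [0.001, 0.72, 0.694, -0.0]
contact_force: [-1.9, 1.0, 8.7]
gripper_width: 0.622
```

```bash

python3 -m inch '[{"tx":0,"ty":0,"tz":0.4,"rx":0,"ry":0,"rz":0},{"tx":0,"ty":0,"tz":0.8,"rx":0,"ry":0,"rz":0},{"tx":0,"ty":0,"tz":0.8,"rx":0,"ry":0,"rz":0}]'
```

```text
clock: 12.98
position: [498.5, -132.4, 11.0]
eef_rot: [0.001, 0.72, 0.694, -0.0]
contact_force: [-1.5, 0.8, 10.5]
gripper_width: 0.62
```

```bash

python3 -m inch '[{"tx":0,"ty":0,"tz":0.1,"rx":0,"ry":0,"rz":0},{"tx":0,"ty":0,"tz":0.1,"rx":0,"ry":0,"rz":0},{"tx":0,"ty":0,"tz":0.1,"rx":0,"ry":0,"rz":0}]' - 20
python3 -m inch '[{"tx":0,"ty":0,"tz":0,"rx":0,"ry":0,"rz":0},{"tx":0,"ty":0,"tz":0,"rx":0,"ry":0,"rz":0},{"tx":0,"ty":0,"tz":0,"rx":0,"ry":0,"rz":0},{"tx":0,"ty":0,"tz":0,"rx":0,"ry":0,"rz":0}]' 0.45 20
python3 -m inch '[{"tx":0,"ty":0,"tz":-2,"rx":0,"ry":0,"rz":0},{"tx":0,"ty":0,"tz":-5,"rx":0,"ry":0,"rz":0},{"tx":0,"ty":0,"tz":-9,"rx":0,"ry":0,"rz":0}]'
python3 - <<'E'
from h import *
s=st();a=snap('wrist','w6.png')['color'];b=snap('scene','s3.png')['color']
cv2.imwrite('pics/c6.png',np.hstack([cv2.resize(a[130:384,80:440],(510,360)),cv2.resize(b[130:230,190:270],(288,360))])[:,:,::-1])
E
```

```text
clock: 13.23
position: [498.6, -132.4, 11.1]
eef_rot: [0.001, 0.72, 0.694, -0.0]
contact_force: [-1.4, 0.4, 4.7]
gripper_width: 0.62
clock: 13.57
position: [498.5, -132.4, 10.8]
eef_rot: [0.001, 0.72, 0.694, -0.0]
contact_force: [-0.2, 0.8, -0.8]
gripper_width: 0.722
clock: 13.82
position: [498.3, -132.3, 19.9]
eef_rot: [0.001, 0.72, 0.694, -0.001]
contact_force: [0.4, -0.7, 0.2]
gripper_width: 0.723
t 13.8167 pos [ 498.3 -132.3   19.9] F [ 0.4 -0.7  0.2] M [-0.04  0.04 -0.04] w 0.723 q [ 0.367  0.695 -0.268  2.19   0.572  0.322 -0.425]
[[ 0.036  0.999  0.   ]
 [ 0.999 -0.036 -0.002]
 [-0.002  0.001 -1.   ]]
```

View pics/c6.png

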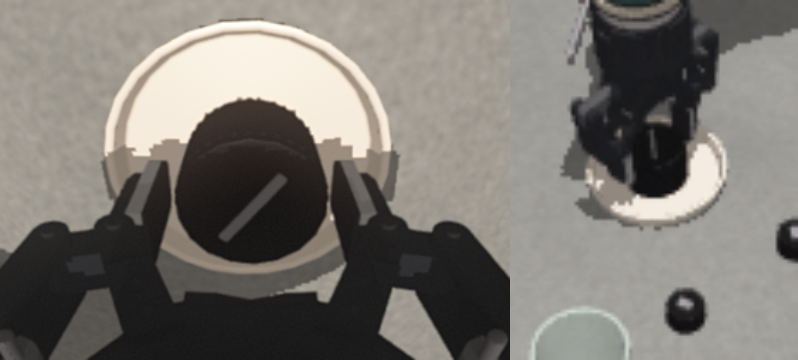

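The cap stays flat on the dish floor with a gap to both pads. Now I'll raise the arm clear and check with both fixed cameras.

```bash

python3 -m inch '[{"tx":0,"ty":0,"tz":-10,"rx":0,"ry":0,"rz":0},{"tx":0,"ty":0,"tz":-25,"rx":0,"ry":0,"rz":0},{"tx":0,"ty":0,"tz":-50,"rx":0,"ry":0,"rz":0},{"tx":0,"ty":0,"tz":-80,"rx":0,"ry":0,"rz":0},{"tx":0,"ty":0,"tz":-110,"rx":0,"ry":0,"rz":0}]'
python3 -m inch '[{"tx":0,"ty":0,"tz":-30,"rx":0,"ry":0,"rz":0},{"tx":0,"ty":0,"tz":-60,"rx":0,"ry":0,"rz":0},{"tx":0,"ty":0,"tz":-75,"rx":0,"ry":0,"rz":0},{"tx":0,"ty":0,"tz":-80,"rx":0,"ry":0,"rz":0},{"tx":0,"ty":0,"tz":-80,"rx":0,"ry":0,"rz":0}]'
python3 - <<'E'
from h import *
import pickle
s=st();d=snap('wrist','w7.png');a=d['color'];b=snap('scene','s4.png')['color']
cv2.imwrite('pics/c7.png',np.hstack([cv2.resize(a,(400,300)),cv2.resize(b,(400,300))])[:,:,::-1])
mm=(a.min(2)>150).astype(np.uint8)
c=cv2.convexHull(max(cv2.findContours(mm,0,1)[0],key=cv2.contourArea))[:,0];P=np.array([onz(d,*p,14,True)[:2] for p in c]).astype(np.float32)
print('dish',cv2.minEnclosingCircle(P))
h=cv2.fillConvexPoly(np.zeros_like(mm),c,1);k=((a.max(2)<60)&(h>0)).astype(np.uint8);n,l,t,cc=cv2.connectedComponentsWithStats(k);i=1+np.argmax(t[1:,4]);print('cap',t[i],onz(d,*cc[i],30,True))
E
```

```text
clock: 14.33
position: [497.9, -132.0, 132.0]
eef_rot: [0.001, 0.72, 0.694, -0.0]
contact_force: [1.1, -0.7, -1.0]
gripper_width: 0.727
clock: 14.75
position: [498.4, -132.1, 213.7]
eef_rot: [0.003, 0.72, 0.694, 0.0]
contact_force: [-0.8, -0.9, 0.1]
gripper_width: 0.724
t 14.75 pos [ 498.4 -132.1  213.7] F [-0.8 -0.9  0.1] M [0.01 0.01 0.01] w 0.724 q [ 0.593  0.397 -0.546  2.078  0.307  0.739 -0.184]
[[ 0.037  0.999  0.004]
 [ 0.999 -0.036 -0.003]
 [-0.003  0.004 -1.   ]]
dish ((516.3633422851562, -106.40684509277344), 88.53141784667969)
cap [249 175  30  11 224] [ 506.15228253 -146.55970336   30.        ]
```

View pics/c7.png

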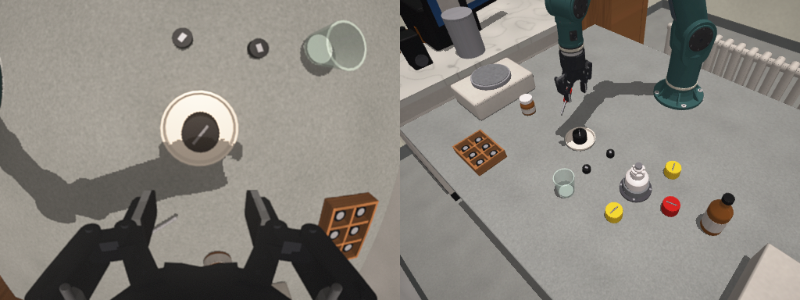

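The pictures show the cap upright near the middle of the dish, the jar open with its plunger showing, and everything else in place. The dish and cap numbers above are wrong because the mask split the shadowed dish.

```bash
python3 -c "from h import *;print(r.sign_off())"
```

```text
the job is handed in; nothing more can be done
None
```

I opened the jar and set the cap mouth down, flat in the white dish, and handed the job in at about 14.8 s. The system gave no verdict.

- **Opening:** I pressed the cap to its firm bottom, about 10–11 mm down. It then turned 64° anticlockwise with 11.6–16.5 N on it and lifted off with no catch. The wrist force sensor never showed more than about 17 N. Early in the turn the press dipped to 11.6–13 N, slightly below the advised 13–17 N. The cap stayed at the bottom and did not slip in the grip.
- **Placing:** I lowered the cap until it touched the dish floor, with up to 10.5 N, eased off, opened the jaws partly and rose straight up.
- **Last check, pictures:** The wrist and scene views show the cap flat near the middle of the dish. The jar is open, the arm is clear, and the dish and the other things look unmoved.
- **Last check, numbers:** The final mask-based measurement of the dish and cap failed because a shadow split the dish. It gave a radius of 88 mm instead of 60 mm, so I relied on the pictures.

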